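Stir a crushed-rock sample through a test sieve

ROBOT

A 7-joint arm with a two-finger parallel gripper is mounted at the origin on a cart in front of the work surface, level with it; the furniture and walls round the work are solid. World frame = base frame: x ahead of the robot, y to its left, z up, the work surface at z = 0. Lengths are in m, angles in rad, forces in N, time in s.
With the tool pointing down it reaches from about 0.425 to 0.925 m from the base axis. Payload 6.8 kg.
Tool frame: the origin (TCP) lies on the front face of the gripper's body, between the roots of the fingers; the fingertips stand 73 mm ahead of it and the grasp point (between the pads) lies 54 mm ahead of it (env.nose_length is the distance from the TCP to the fingertips, in m); z points along the fingers, y is the line along which they close (so a half turn about z gives the same grasp; the last joint's range is limited). The gripper opens to 85 mm and grips with 20 to 120 N. Pads are 22 mm wide; open, the fingers measure 114 mm over their backs; the gripper's body (76 mm by 85 mm) begins 54 mm behind the grasp point. The pads swing forward as they close: fully open they stand 13 mm farther back than shut.
Start: joints at [1.049, 0.477, 0.022, 1.555, -0.011, 1.109, -0.083], TCP at [0.271, -0.618, 0.304] pointing down, gripper open.
Joint ranges: [-2.96, 2.96], [-0.34, 2.1], [-1.41, 1.46], [0.24, 2.44], [-1.37, 4.51], [0.17, 1.92], [-2.96, 2.96]. Speed limits (rad/s): [2.39, 2.39, 3.14, 3.14, 3.14, 3.14, 3.14].

INTERFACE

Orientations are given as a unit quaternion [w, x, y, z].
In Python, from cell import env, kin, camera, calibration, job gives the robot as it stands. The module is installed in compiled form; this text tells all that it offers. Calls block until the motion is done:
- env.reach(position, orientation): joint-space move of the TCP to a pose.
- env.movel(position, velocity=0.15, rot=None, stop_force=None): straight line of the TCP; rot=None keeps the orientation; velocity is the mean speed in m/s. With stop_force (N) it stops when the force on the tool has changed by that much, and returns True; else False.
- env.goto_joints(angles): joint-space move.
- env.grip(opening, f_grip=None): finger opening in m; f_grip is the grip in N (None keeps the last); returns when the fingers have stopped.
- env.dwell(seconds).
- kin.inverse_kinematics(position, orientation): joint angles nearest the present ones, or None.
- env.get_state(): the state.
- camera(name): name is "side" or "top"; returns (picture, depth): 384x512x3 uint8, blue, green, red; 384x512 float32, m along the optical axis (not along the pixel's ray), 0 where there is no reading.
- calibration(name): a dict with "fx", "fy", "cx", "cy" (pixels), "k1" (the pictures are not rectified: a ray, as slopes to the right and down, at radius r is drawn at 1 + k1 r^2 times it, then the intrinsics apply), "rvec" (rotation vector, rad) and "tvec" (3), from world to camera coordinates, as OpenCV has them. Camera axes: x right, y down, z forward; pixel columns grow to the right and rows downward; lengths in m; the calibration is good to about 2 mm. A picture is of the moment at which its call begins. calibration takes no time and is no camera call.
A pose or a line that the arm cannot do raises env.PlanningError and nothing moves.
- job.job_done(): hands the job in; it is judged then, once.
The state is a dict: "time": time; "qpos": joint angles; "joint_velocities": joint speeds; "joint_torque": joint torques, N m; "tcp_pos": TCP position; "orientation": TCP orientation; "force": force on the tool from outside, world axes, zero at the start; "torque": the same for the moment, N m; "opening": finger opening in m; "gripper_force": force on a finger pad.
Only numpy, scipy, OpenCV 4.12 (cv2) and the standard library are available. Lean on these libraries where they do the work, as an engineer would, in place of code of your own. Each camera call takes 0.05 s, during which the arm holds its last target. There are 200 camera calls.

TASK

The crushed-rock sample on the test sieve has to be split by size: take the paddle out of the jar and stir the rock with its blade until every small chunk has dropped through the punched plate into the pan, with the large chunks left lying on the plate. Stir with the paddle only - no fingers on the rock - and keep it light on the sieve, never bearing down hard on plate or frame; then stand the paddle back in its jar, blade down, and leave the dropper bottles where they stand.

Things in the scene. Friction and masses are not known exactly. Their poses are not given: they have to be found in the camera images.
- sieve: Round steel test sieve nested on its receiver pan, one stack fixed on the bench: 204 mm outside diameter (211 mm over the rim bead), 106 mm high, inside radius 97 mm. Origin: centre of the underside, on the bench; z up. Punched plate inside: upper face 58 mm above the origin, 4 mm thick; the frame wall rises 48 mm above it. Floor of the pan 3 mm above the origin
- sieve_plate (a point): Centre of the punched plate's upper face (58 mm above the bench), axes as the sieve's. The plate has nine square holes 34 mm wide, 3 by 3 in rows along this x and y, centres at -52, 0 and +52 mm; solid lands 18 mm wide between them and a solid margin outside, but the four corner holes reach the frame wall
- jar: White porcelain tool jar, fixed on the bench, open round, 65 mm outside diameter (67 at the rim), 61 mm high, inside radius 29 mm, inner floor 5 mm up. Origin: centre of its underside, z up
- paddle: Stirring paddle, 152 mm long, 0.14 kg, leaning in the jar blade down, about 36 degrees from upright. Origin: middle of the blade's lower edge; z along the paddle to the handle's end, x across the blade's flat, y along its width. Soft rubber blade 48 mm wide (y), 5 thick (x), 40 tall; shaft of 8 mm diameter from z = 40 to 76 mm; black handle from 76 to 152 mm, 18 mm thick (x), 26 wide (y)
- paddle_tip (a point): Middle of the blade's lower edge; axes as the paddle's
- paddle_grip (a point): Good point to grip, on the handle's axis 110 mm from the blade's lower edge; axes as the paddle's
- small_1: Small chunk of grey crushed rock, 26 x 23 x 20 mm, about 24 g; passes the holes any way round. Origin: its middle
- small_2: Small chunk of grey crushed rock, 25 x 24 x 21 mm, about 24 g; passes the holes any way round. Origin: its middle
- small_3: Small chunk of grey crushed rock, 24 x 22 x 21 mm, about 24 g; passes the holes any way round. Origin: its middle
- small_4: Small chunk of grey crushed rock, 26 x 23 x 20 mm, about 24 g; passes the holes any way round. Origin: its middle
- small_5: Small chunk of grey crushed rock, 25 x 24 x 21 mm, about 24 g; passes the holes any way round. Origin: its middle
- large_1: Large chunk of grey crushed rock, 48 x 43 x 38 mm, about 110 g; too big for the holes. Origin: its middle
- large_2: Large chunk of grey crushed rock, 46 x 44 x 39 mm, about 110 g; too big for the holes. Origin: its middle
- dropper_bottle_2: Amber dropper bottle with black teat, bystander beyond the sieve and jar, 39 mm diameter, 104 mm tall, origin at the centre of its underside
- dropper_bottle_5: Amber dropper bottle with black teat, bystander to the right of the jar, 39 mm diameter, 104 mm tall, origin at the centre of its underside
- streak_block: Cream streak block, fixed bystander to the left, 68 x 140 x 44 mm, origin at the centre of its underside
Things that resemble listed ones, but are neither listed nor needed, are in the scene too. Leave any orange or purple look-alike of the large_1 alone.

How it is judged:
By the outcome, as a careful person would: the job done as asked, in the order asked, and still so for the second after the job is handed in, with the robot touching nothing.
It also fails if it takes over 72 s, if anything falls off the work surface, if the arm or the gripper's body presses on something with over 40 N, if the wrist force passes 120 N, or if a joint passes its speed limit or range.

## Working session

There is one attempt and no reset: what is moved stays moved. The work goes in short steps, each a Python script; the robot and the scene stay as the last script left them, time stands still between calls to the robot, and variables do not carry over. Pictures are saved under pics/ and viewed, at most 10 in all, crops included, and the job is handed in when it is done.

```bash
mkdir -p pics
cat > h.py <<'E'
import numpy as np, cv2
from cell import env, kin, camera, calibration, job
from scipy.spatial.transform import Rotation as R
def cloud(name):
    p,d=camera(name); return p,d,world(name,d)
def world(name,d):
    c=calibration(name); h,w=d.shape
    v,u=np.mgrid[:h,:w]; K=np.array([[c['fx'],0,c['cx']],[0,c['fy'],c['cy']],[0,0,1.]])
    pts=np.stack([u,v],-1).reshape(-1,1,2).astype(float)
    n=cv2.undistortPoints(pts,K,np.array([c['k1'],0,0,0,0.])).reshape(h,w,2)
    X=np.dstack([n*d[...,None],d])
    Rm=cv2.Rodrigues(np.array(c['rvec'],float))[0]
    W=(X-np.array(c['tvec'],float).reshape(3))@Rm
    W[d==0]=np.nan
    return W
def q(Rm):
    x=R.from_matrix(Rm).as_quat(); return [x[3],x[0],x[1],x[2]]
E
python3 - <<'E'
from h import *
for n in('side','top'):
    p,d,W=cloud(n); np.savez(f'{n}0.npz',p=p,d=d,W=W); cv2.imwrite(f'pics/{n}0.png',cv2.resize(p,(800,600)))
    c=calibration(n);Rm=cv2.Rodrigues(np.array(c['rvec'],float))[0];print(n,c,-Rm.T@np.array(c['tvec']).ravel())
print(env.get_state())
E
```

```text
side {'fx': 398.19584746261876, 'fy': 398.19584746261876, 'cx': 249.0132117140774, 'cy': 195.10044724836195, 'k1': -0.12654961138109716, 'rvec': array([ 0.11747598, -2.7372867 ,  1.42847561]), 'tvec': array([0.54730238, 0.12137856, 1.31063768])} [0.44414381 1.05104196 0.85445354]
top {'fx': 359.43786406971344, 'fy': 359.43786406971344, 'cx': 259.7613921545105, 'cy': 189.36229530228596, 'k1': 0.025064776379188285, 'rvec': array([ 2.15640576, -2.10342773,  0.17126496]), 'tvec': array([-0.00634984,  0.54268537,  1.06822602])} [ 0.35633202 -0.00376726  1.14397022]
{'time': 0.1, 'qpos': array([ 1.04888384,  0.47775278,  0.02236374,  1.55632011, -0.01150079,
        1.10929386, -0.08307912]), 'joint_velocities': array([-3.42815491e-05, -1.59484161e-03, -4.34849259e-04, -3.47955410e-03,
       -4.81300034e-04,  1.66663642e-03, -1.23562483e-03]), 'joint_torque': array([ 3.06553527e-03, -5.97766113e+01,  1.61307726e+00, -2.81957495e+01,
        1.28080003e-02,  5.00215130e-03,  1.55655994e-05]), 'tcp_pos': array([ 0.27124742, -0.617667  ,  0.30301326]), 'orientation': array([-7.89487035e-04,  9.78668551e-01,  2.05443887e-01, -2.31776810e-04]), 'force': array([ 0.19418574,  0.4034048 , -0.54641384]), 'torque': array([-0.03464627,  0.04377685, -0.04304046]), 'gripper_force': 0.0, 'opening': 0.08553442889263375}
```

View pics/side0.png

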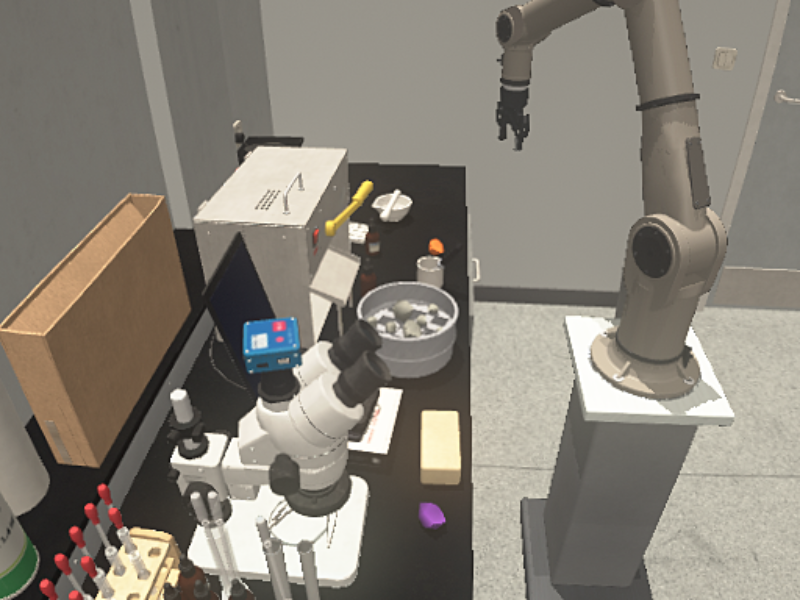

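View pics/top0.png

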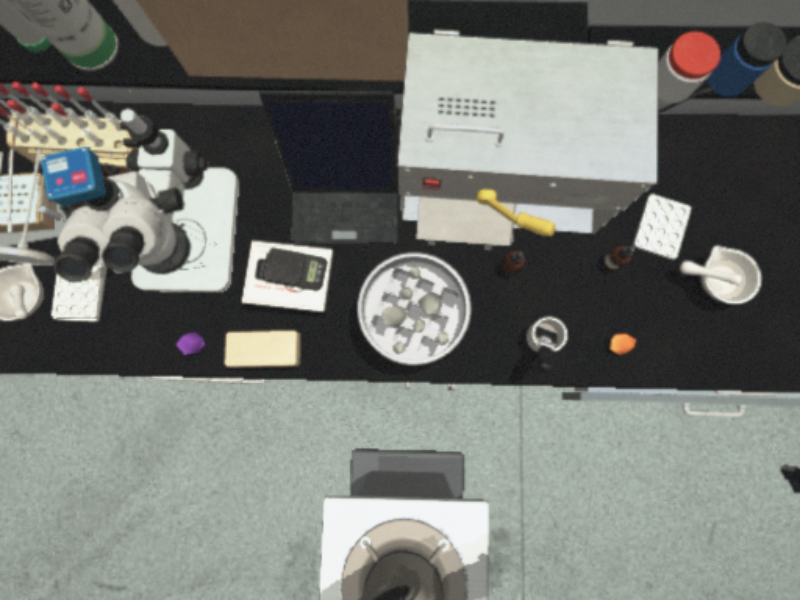

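The side view shows the sieve at (408,325) and the jar at (430,270). In the top view the sieve is at (414,308) and the jar at (547,335), with the paddle handle leaning toward the robot near (545,355). Next I'll enlarge and measure.

Run:
```python
from h import *
T=np.load('top0.npz');S=np.load('side0.npz')
p=T['p'];W=T['W']
a=cv2.resize(p[155:255,220:390],(800,470),interpolation=cv2.INTER_CUBIC)
for i in range(0,170,10): cv2.putText(a,str(220+i),(int(i*800/170),8),0,.3,(0,255,255),1)
for i in range(0,100,10): cv2.putText(a,str(155+i),(0,int(i*4.7)+4),0,.3,(0,255,255),1)
cv2.imwrite('pics/c1.png',a)
def circ(P):
    A=np.c_[2*P[:,:2],np.ones(len(P))];s=np.linalg.lstsq(A,(P[:,:2]**2).sum(1),rcond=None)[0]
    return s[:2],np.sqrt(s[2]+s[:2]@s[:2])
def ring(P,lo,hi,c0,rmin,rmax):
    c=np.array(c0)
    for k in range(5):
        r=np.hypot(*(P[:,:2]-c).T);m=(P[:,2]>lo)&(P[:,2]<hi)&(r>rmin)&(r<rmax)
        c,rr=circ(P[m])
    return c,rr,m.sum()
for nm,D in(('top',T),('side',S)):
    P=D['W'].reshape(-1,3);P=P[~np.isnan(P[:,0])]
    # rough
    if nm=='top': cs=np.nanmedian(W[195:199,262:268].reshape(-1,3),0);cj=np.nanmedian(W[205:212,344:356].reshape(-1,3),0);print(cs,cj)
    m=(P[:,2]>.1)&(P[:,2]<.112)&(np.hypot(*(P[:,:2]-cs[:2]).T)<.13)
    print(nm,ring(P,.101,.112,cs[:2],.08,.12),np.nanmedian(P[(abs(P[:,0]-cs[0])<.3)&(abs(P[:,1]-cs[1])<.3)&(abs(P[:,2])<.02),2]))
    print('jar',ring(P,.056,.066,cj[:2],.022,.042))
    m=(P[:,2]>.068)&(P[:,2]<.16)&(np.hypot(*(P[:,:2]-cj[:2]).T)<.15)&(P[:,1]<cs[1]-.12)
    Q=P[m];print(len(Q));
    if len(Q): 
        for z in np.arange(.07,.16,.01):
            k=(Q[:,2]>=z)&(Q[:,2]<z+.01)
            if k.any(): print(round(z,2),k.sum(),Q[k].mean(0).round(4),Q[k].min(0).round(3),Q[k].max(0).round(3))
```

```text
[ 0.52746251 -0.00821741  0.00215862] [ 0.49583454 -0.27706788  0.01102945]
top (array([ 0.51147221, -0.00698978]), np.float64(0.10149537276232379), np.int64(491)) -0.0004151117919953504
jar (array([ 0.47264241, -0.26910335]), np.float64(0.03107352576095501), np.int64(83))
214
0.07 30 [ 0.4879 -0.2458  0.0744] [ 0.443 -0.272  0.07 ] [ 0.622 -0.197  0.079]
0.08 39 [ 0.5216 -0.2308  0.0844] [ 0.427 -0.269  0.08 ] [ 0.625 -0.198  0.089]
0.09 31 [ 0.4695 -0.2441  0.095 ] [ 0.421 -0.267  0.09 ] [ 0.62  -0.202  0.1  ]
0.1 33 [ 0.4793 -0.2384  0.1043] [ 0.415 -0.264  0.1  ] [ 0.624 -0.203  0.11 ]
0.11 24 [ 0.4199 -0.248   0.1159] [ 0.408 -0.262  0.11 ] [ 0.426 -0.235  0.12 ]
0.12 49 [ 0.4081 -0.2445  0.1258] [ 0.397 -0.256  0.12 ] [ 0.42  -0.233  0.129]
0.13 6 [ 0.4062 -0.2479  0.1317] [ 0.4   -0.254  0.13 ] [ 0.41  -0.237  0.133]
side (array([ 0.51139572, -0.0047421 ]), np.float64(0.10021396381199574), np.int64(301)) 0.0012698736762631042
jar (array([ 0.47304397, -0.26792591]), np.float64(0.03145798591038914), np.int64(42))
139
0.07 25 [ 0.5069 -0.2316  0.0755] [ 0.435 -0.271  0.07 ] [ 0.623 -0.193  0.08 ]
0.08 30 [ 0.5211 -0.2262  0.085 ] [ 0.424 -0.272  0.08 ] [ 0.624 -0.192  0.089]
0.09 21 [ 0.4945 -0.2311  0.0953] [ 0.42  -0.266  0.091] [ 0.624 -0.199  0.1  ]
0.1 18 [ 0.4663 -0.2327  0.1047] [ 0.41  -0.261  0.1  ] [ 0.619 -0.197  0.11 ]
0.11 15 [ 0.4174 -0.2398  0.115 ] [ 0.399 -0.254  0.11 ] [ 0.429 -0.235  0.119]
0.12 18 [ 0.4092 -0.2388  0.1245] [ 0.399 -0.249  0.12 ] [ 0.422 -0.232  0.128]
0.13 6 [ 0.4091 -0.2435  0.131 ] [ 0.404 -0.249  0.13 ] [ 0.415 -0.238  0.132]
```

View pics/c1.png

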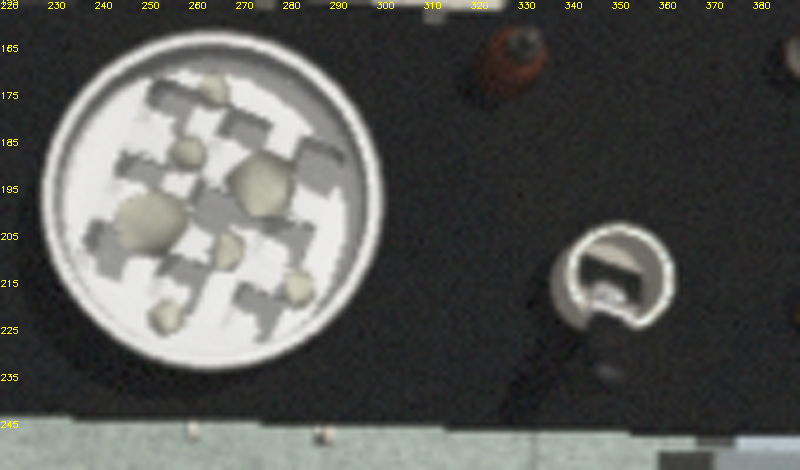

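The crop shows the smalls at px (263,174), (258,187), (266,208), (281,216) and (253,222), and the larges at (250,202) and (273,194). The hole grid is turned by about 24°. The jar is at (350,212), with the handle towards (347,233).

```bash
cat >> h.py <<'E'
def ray(name,uv,z):
    c=calibration(name);K=np.array([[c['fx'],0,c['cx']],[0,c['fy'],c['cy']],[0,0,1.]])
    n=cv2.undistortPoints(np.array(uv,float).reshape(-1,1,2),K,np.array([c['k1'],0,0,0,0.])).reshape(-1,2)
    Rm=cv2.Rodrigues(np.array(c['rvec'],float))[0];C=-Rm.T@np.array(c['tvec'],float).ravel()
    D=np.c_[n,np.ones(len(n))]@Rm
    return C+D*((z-C[2])/D[:,2])[:,None]
E
python3 - <<'E'
from h import *
from scipy.optimize import least_squares
T=np.load('top0.npz');S=np.load('side0.npz')
H=[(254,176),(270,182),(287,190),(247,190),(265,199),(282,205),(240,207),(258,213),(275,219)]
P=ray('top',H,.055)[:,:2]
# grid: rows i (image down), cols j ; x_s up ~ , y_s left
G=np.array([((1-i)*.052,(1-j)*.052) for i in range(3) for j in range(3)])
f=lambda v:(G@np.array([[np.cos(v[2]),np.sin(v[2])],[-np.sin(v[2]),np.cos(v[2])]])+v[:2]-P).ravel()
s=least_squares(f,[.51,0,-.4],loss='soft_l1',f_scale=.003);print(s.x,np.degrees(s.x[2]),(f(s.x)*1e3).round(0))
c=np.array([.5115,-.006]);th=s.x[2];Ri=np.array([[np.cos(th),np.sin(th)],[-np.sin(th),np.cos(th)]])
for n,uv,z in [('s',(263,174),.068),('s',(258,187),.068),('s',(266,208),.068),('s',(281,216),.068),('s',(253,222),.068),('L',(250,202),.077),('L',(273,194),.077)]:
    w=ray('top',uv,z)[0];l=Ri@(w[:2]-c);print(n,w.round(3),(l*1e3).round(0),'r',round(np.hypot(*l)*1e3),np.nanmax(T['W'][uv[1]-1:uv[1]+2,uv[0]-1:uv[0]+2,2]).round(3))
cj=np.array([.473,-.2685])
A=[]
for D in(T,S):
    P=D['W'].reshape(-1,3);g=D['p'].reshape(-1,3).max(1)
    m=(P[:,2]>.07)&(P[:,2]<.14)&(abs(P[:,1]+.255)<.045)&(P[:,0]<.47)&(P[:,0]>.37)
    Q=P[m];print(len(Q),g[m].mean());A.append(Q);c0=Q.mean(0);u,sv,vt=np.linalg.svd(Q-c0);print(c0.round(4),vt[0].round(3),np.degrees(np.arccos(abs(vt[0][2]))), (sv/np.sqrt(len(Q))).round(4))
# blade: dark points in jar
P=T['W'][205:224,338:362];print(np.round(P[...,2][::2,::2],3));
E
```

```text
[ 0.51540261 -0.00740985 -0.35964924] -20.606383299077063 [-0. -3. -1. -2.  5.  2. -4. -5.  4.  2.  3.  6. -0. -6. -1.  0. -3.  4.]
s [ 0.587 -0.002  0.068] [69. 30.] r 75 0.079
s [0.546 0.012 0.068] [26. 29.] r 39 0.079
s [ 0.482 -0.013  0.068] [-25. -17.] r 30 0.078
s [ 0.46  -0.059  0.068] [-30. -68.] r 74 0.077
s [0.439 0.025 0.068] [-78.   3.] r 78 0.08
L [0.498 0.035 0.077] [-27.  34.] r 43 0.096
L [ 0.524 -0.033  0.077] [ 22. -21.] r 30 0.1
172 58.651162790697676
[ 0.4256 -0.2501  0.1054] [-0.617  0.199  0.762] 40.38541212313157 [0.0246 0.0079 0.0039]
99 64.75757575757575
[ 0.4263 -0.2435  0.1025] [ 0.609 -0.174 -0.774] 39.30594307506499 [0.0233 0.0065 0.0051]
[[-0.     0.002 -0.005  0.059  0.059  0.043  0.036  0.046  0.056  0.058
  -0.005 -0.004]
 [-0.005 -0.002  0.057 -0.     0.005  0.007  0.008  0.021  0.033  0.047
   0.056 -0.002]
 [ 0.003  0.038  0.058  0.01   0.008  0.003  0.004  0.01   0.014  0.028
   0.053  0.059]
 [ 0.02   0.052  0.027  0.021  0.015  0.011  0.01   0.001  0.005  0.018
   0.043  0.057]
 [ 0.023  0.061  0.033  0.029  0.023  0.025  0.018  0.016  0.011  0.014
   0.036  0.058]
 [ 0.027  0.052  0.002  0.035  0.041  0.037  0.028  0.029  0.023  0.006
   0.031  0.053]
 [ 0.021    nan  0.005  0.004  0.043  0.05   0.048  0.042  0.031  0.007
   0.036  0.059]
 [ 0.015  0.038  0.06   0.003  0.076  0.059  0.043  0.004  0.038  0.017
   0.047  0.06 ]
 [-0.004  0.025  0.043  0.072  0.079  0.077  0.074  0.075  0.004  0.038
   0.062 -0.001]
 [ 0.    -0.     0.023  0.073  0.088  0.091  0.087  0.079  0.055  0.062
  -0.003 -0.002]]
```

```bash
cat > fit.py <<'E'
from h import *
from scipy.optimize import least_squares
def box(p,c,h):
    d=abs(p-c)-h;return np.linalg.norm(np.maximum(d,0),axis=1)+np.minimum(d.max(1),0)
def sdf(p):
    cyl=np.maximum(np.hypot(p[:,0],p[:,1])-.004,abs(p[:,2]-.058)-.018)
    return np.minimum(np.minimum(box(p,[0,0,.02],[.0025,.024,.02]),cyl),box(p,[0,0,.114],[.009,.013,.038]))
def frame(tilt,az,roll):
    z=np.array([np.sin(tilt)*np.cos(az),np.sin(tilt)*np.sin(az),np.cos(tilt)])
    y=np.array([-np.sin(az),np.cos(az),0]);x=np.cross(y,z)
    return np.c_[x,y,z]@R.from_euler('z',roll).as_matrix()
E
python3 - <<'E'
from fit import *
T=np.load('top0.npz');S=np.load('side0.npz');cj=np.array([.473,-.2685])
Q=[]
for D in(T,S):
    P=D['W'].reshape(-1,3);g=D['p'].reshape(-1,3).max(1).astype(float)
    r=np.hypot(*(P[:,:2]-cj).T)
    m=((P[:,2]>.068)&(P[:,2]<.14)&(abs(P[:,1]+.25)<.04)&(P[:,0]<.475)&(P[:,0]>.37))|((r<.024)&(P[:,2]>.012)&(P[:,2]<.066)&(g<90))
    Q.append(P[m]);print(m.sum())
n=[len(a) for a in Q];Q=np.vstack(Q);w=np.r_[np.ones(n[0]),np.ones(n[1])]
f=lambda v:sdf((Q-v[:3])@frame(*v[3:]))*w
for az in(2.84,):
    s=least_squares(f,[.485,-.272,.005,.63,az,0],loss='soft_l1',f_scale=.002,x_scale=[.01,.01,.01,.1,.1,.1])
    v=s.x;F=frame(*v[3:]);print(v.round(4),np.degrees(v[3:]),'rms',np.sqrt(np.mean(f(v)**2)));print('grip',v[:3]+.11*F[:,2],'end',v[:3]+.152*F[:,2],'\n',F.round(3))
# yaw of holes
best=[]
A=[]
for D in(T,):
    P=D['W'].reshape(-1,3);c=np.array([.5115,-.006]);r=np.hypot(*(P[:,:2]-c).T)
    m=(r<.085)&(P[:,2]<.062)
    A.append(P[m])
A=np.vstack(A);C=ray('top',[(256,192)],0)[0];
cal=calibration('top');Rm=cv2.Rodrigues(np.array(cal['rvec'],float))[0];C=-Rm.T@np.array(cal['tvec'],float).ravel()
d=A-C;X=C+d*((.058-C[2])/d[:,2])[:,None];hole=A[:,2]<.048
print(np.median(A[~hole][:,2]))
def sc(th,dx,dy):
    l=(X[:,:2]-c-[dx,dy])@np.array([[np.cos(th),-np.sin(th)],[np.sin(th),np.cos(th)]])
    k=(l+.026+.052)%.052-.026;inh=(abs(k)<.017).all(1)&(abs(l)<.078).all(1)
    return (inh==hole).mean()
b=max((sc(t,x,y),np.degrees(t),x,y) for t in np.radians(np.arange(-45,45,1)) for x in np.arange(-.006,.007,.001) for y in np.arange(-.006,.007,.001));print(b)
from cell import kin
for sgn in(1,-1):
    Ft=np.c_[-sgn*F[:,1]*-1,0*F[:,0],-F[:,2]];Ft[:,1]=sgn*F[:,0];Ft[:,0]=np.cross(Ft[:,1],Ft[:,2])
    g=v[:3]+.11*F[:,2]
    for back in(0,.08): print(sgn,back,kin.inverse_kinematics(g+(.054+back)*F[:,2],q(Ft)))
E
```

```text
229
102
[ 0.4924 -0.2755  0.0079  0.6811  2.8187 -0.0088] [ 39.02553468 161.49793096  -0.50212166] rms 0.0015374211786038548
grip [ 0.42670598 -0.25349968  0.09334735] end [ 0.40162691 -0.24510733  0.1259757 ] 
 [[-0.734 -0.324 -0.597]
 [ 0.255 -0.946  0.2  ]
 [-0.63  -0.006  0.777]]
0.0566509490340421
(np.float64(0.9821328866554997), np.float64(-22.0), np.float64(0.0), np.float64(-0.001))
1 0 None
1 0.08 None
-1 0 None
-1 0.08 None
```

```bash
cat >> fit.py <<'E'
V=np.array([.4924,-.2755,.0079,.6811,2.8187,0.]);F0=frame(*V[3:])
def toolR(Fp,a,flip):
    """tool frame when the paddle frame is Fp; tool tilted by a about paddle y relative to paddle"""
    Rl=R.from_euler('y',a).as_matrix()
    z=-Fp@Rl[:,2]; y=Fp[:,1]*flip
    return np.c_[np.cross(y,z),y,z]
def tcp(tip,Fp,a,flip,g=.11):
    Rt=toolR(Fp,a,flip); return tip+g*Fp[:,2]-.054*Rt[:,2],Rt
E
python3 - <<'E'
from fit import *
for a in range(-50,11,10):
    o=[]
    for fl in(1,-1):
        for up in(0,.1):
            p,Rt=tcp(V[:3]+[0,0,up],F0,np.radians(a),fl);k=kin.inverse_kinematics(p,q(Rt));o.append(None if k is None else np.round(k,2))
    print(a,Rt[:,2].round(2),p.round(3),o)
print('stir')
for a in(-50,-40,-30,-20,-10,0):
  for fl in(1,-1):
    s=''
    for az in range(0,360,15):
        Fp=frame(0,np.radians(az),0);n=0
        for d in([0,0],[.07,0],[-.07,0],[0,.07],[0,-.07]):
            p,Rt=tcp(np.array([.5115+d[0],-.007+d[1],.062]),Fp,np.radians(a),fl);n+=kin.inverse_kinematics(p,q(Rt)) is not None
        s+=str(n)
    print(a,fl,s)
E
```

```text
-50 [-0.18  0.06 -0.98] [ 0.436 -0.257  0.246] [array([ 0.38,  0.49,  0.03,  1.98,  0.  ,  0.86, -1.49]), array([ 0.38,  0.35,  0.03,  1.91,  0.01,  1.07, -1.49]), array([ 0.83,  0.55, -0.55,  1.95,  0.34,  0.94,  1.33]), array([ 0.87,  0.41, -0.59,  1.88,  0.24,  1.12,  1.42])]
-40 [-0.02  0.01 -1.  ] [ 0.428 -0.254  0.247] [array([ 0.39,  0.41,  0.02,  2.1 , -0.01,  0.65, -1.47]), array([ 0.42,  0.26, -0.01,  2.02,  0.  ,  0.88, -1.49]), array([ 0.85,  0.47, -0.54,  2.07,  0.36,  0.72,  1.33]), array([ 0.91,  0.32, -0.59,  1.99,  0.22,  0.91,  1.45])]
-30 [ 0.15 -0.05 -0.99] [ 0.419 -0.251  0.247] [array([ 0.41,  0.36,  0.01,  2.21, -0.05,  0.42, -1.43]), array([ 0.47,  0.19, -0.05,  2.13, -0.01,  0.67, -1.47]), array([ 0.85,  0.4 , -0.5 ,  2.19,  0.4 ,  0.47,  1.3 ]), array([ 0.94,  0.23, -0.58,  2.1 ,  0.19,  0.69,  1.49])]
-20 [ 0.31 -0.1  -0.95] [ 0.41  -0.248  0.244] [array([ 0.24,  0.33,  0.22,  2.34, -0.63,  0.19, -0.85]), array([ 0.55,  0.13, -0.12,  2.25, -0.04,  0.44, -1.43]), array([ 0.78,  0.34, -0.39,  2.31,  0.49,  0.21,  1.21]), array([ 0.94,  0.16, -0.55,  2.22,  0.12,  0.45,  1.56])]
-10 [ 0.46 -0.15 -0.87] [ 0.402 -0.245  0.241] [array([ 1.11,  0.41, -0.75,  2.4 ,  1.95,  0.22,  2.96]), array([ 0.64,  0.09, -0.2 ,  2.36, -0.21,  0.2 , -1.25]), array([ 1.44,  0.6 , -1.17,  2.38,  1.72,  0.47,  0.14]), array([ 0.89,  0.11, -0.46,  2.34, -0.05,  0.2 ,  1.74])]
0 [ 0.6  -0.2  -0.78] [ 0.394 -0.243  0.235] [None, None, None, None]
10 [ 0.72 -0.24 -0.66] [ 0.388 -0.241  0.229] [None, None, None, None]
stir
-50 1 012455555555555555555421
-50 -1 012455555555555555555421
-40 1 123455555555555555555542
-40 -1 123555555555555555555442
-30 1 444555555555555555555554
-30 -1 445555555555555555555544
-20 1 555555555555555555555555
-20 -1 555555555555555555555555
-10 1 555555555555555555555555
-10 -1 555555555555555555555555
0 1 555555555555555555555555
0 -1 555555555555555555555555
```

Run:
```python
from fit import *
a=np.radians(-25);fl=1
for f in(1,-1):
    print(f,[(az,None if (k:=kin.inverse_kinematics(*(lambda t:(t[0],q(t[1])))(tcp(np.array([.5115,-.007,.062]),frame(0,np.radians(az),0),a,f)))) is None else k.round(1).tolist()) for az in range(60,300,30)])
p,Rt=tcp(V[:3],F0,a,fl)
env.grip(.06,60)
env.reach(p-.08*Rt[:,2],q(Rt))
env.movel(p,.12)
print(env.get_state()['force'])
env.grip(0.0,80)
s=env.get_state();print(s['opening'],s['gripper_force'],s['force'],s['time'])
```

```text
1 [(60, [0.0, 0.3, 0.1, 2.2, -0.7, 0.7, -2.9]), (90, [0.1, 0.4, 0.0, 2.0, -0.6, 0.9, -2.6]), (120, [0.1, 0.5, -0.0, 1.9, -0.4, 1.1, -2.3]), (150, [0.1, 0.5, -0.1, 1.8, -0.2, 1.3, -2.0]), (180, [0.1, 0.5, -0.2, 1.7, 0.0, 1.3, -1.7]), (210, [0.0, 0.5, -0.3, 1.8, 0.3, 1.3, -1.4]), (240, [0.1, 0.5, -0.4, 1.8, 0.5, 1.3, -1.2]), (270, [0.1, 0.4, -0.6, 2.0, 0.7, 1.1, -0.9])]
-1 [(60, [0.6, 0.3, -0.5, 2.1, -0.4, 0.6, -0.1]), (90, [0.6, 0.4, -0.6, 2.0, -0.3, 0.9, 0.3]), (120, [0.6, 0.6, -0.7, 1.8, -0.1, 1.1, 0.5]), (150, [0.5, 0.6, -0.7, 1.7, 0.1, 1.3, 0.8]), (180, [0.4, 0.6, -0.7, 1.7, 0.3, 1.4, 1.2]), (210, [0.6, 0.8, -1.2, 1.7, 0.7, 1.6, 1.3]), (240, [0.5, 0.8, -1.2, 1.8, 0.8, 1.6, 1.7]), (270, [0.5, 0.7, -1.2, 2.0, 1.0, 1.4, 2.1])]
[-0.07602262 -0.57247987 -0.22237932]
0.02504113011016379 67.01905131340027 [-3.07040219  0.63772611  5.70401735] 3.2
```

Run:
```python
from fit import *
a=np.radians(-25);fl=1
p,Rt=tcp(V[:3],F0,a,fl)
env.movel(p+[0,0,.09],.12)
p,Rt=tcp(np.array([.50,-.22,.14]),frame(0,np.pi,0),a,fl)
env.reach(p,q(Rt))
s=env.get_state();print(s['opening'],s['gripper_force'],s['force'],s['time'],s['qpos'].round(2))
im=[]
for n in('side','top'):
    pc,d,W=cloud(n);np.savez(f'{n}1.npz',p=pc,d=d,W=W)
    im.append(cv2.resize(pc[100:290,200:400] if n=='side' else pc[140:260,220:390],(400,380) if n=='side' else (400,282),interpolation=cv2.INTER_CUBIC))
im[1]=cv2.copyMakeBorder(im[1],0,98,0,0,0);cv2.imwrite('pics/g1.png',np.hstack(im))
T=np.load('side1.npz');P=T['W'].reshape(-1,3);m=(abs(P[:,0]-.5)<.03)&(abs(P[:,1]+.22)<.05)&(P[:,2]>.13)&(P[:,2]<.235)
Q=P[m];print(len(Q))
from scipy.optimize import least_squares
f=lambda v:sdf((Q-v[:3])@(frame(0,np.pi,0)@R.from_euler('xyz',v[3:]).as_matrix()))
s=least_squares(f,[.5,-.22,.14,0,0,0],loss='soft_l1',f_scale=.002,x_scale=[.01]*3+[.1]*3);print(s.x[:3].round(4),np.degrees(s.x[3:]).round(1),abs(s.fun).mean())
```

```text
0.024874752094818185 67.3014235496521 [-0.42822607 -0.45709936 -1.56398413] 5.0083 [ 0.31  0.49 -0.1   1.6   0.14  1.48 -1.4 ]
65
[ 0.4977 -0.2167  0.1407] [-0.5 -0.6  5.5] 0.0012194616138723339
```

View pics/g1.png

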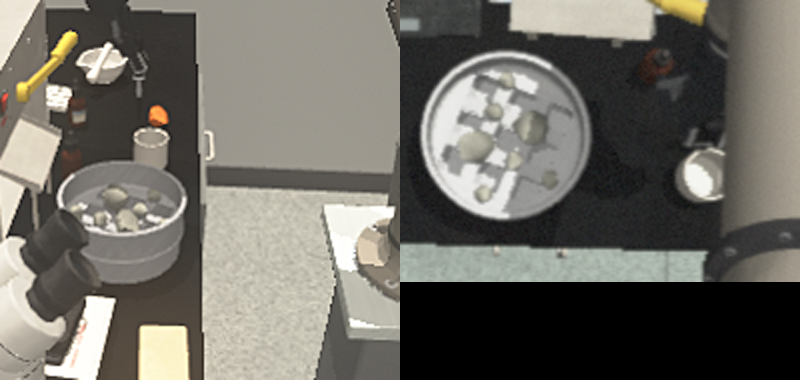

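The paddle is held upright and firmly. The rocks lie as before, apart from changed shadows. First I'll touch down gently to get the plate height, then make targeted pushes.

```bash
cat > stir.py <<'E'
from fit import *
import json,os
A=np.radians(-25);C=np.array([.5115,-.007]);TH=np.radians(-22)
RL=np.array([[np.cos(TH),-np.sin(TH)],[np.sin(TH),np.cos(TH)]])
HOV=.118
def pose(l,z,az): return tcp(np.r_[C+RL@(np.array(l)/1e3),z],frame(0,az,0),A,1)
def azof(d):
    az=np.arctan2(*(RL@np.array(d,float))[::-1])%(2*np.pi)
    return az if np.radians(80)<=az<np.radians(260) else (az+np.pi)%(2*np.pi)
def push(l,d,L,ride,v=.09,sf=12):
    """blade centre starts at l (mm, sieve frame), flat facing d, moves L mm at tip height ride"""
    d=np.array(d,float);d/=np.hypot(*d);az=azof(d);e=np.array(l)+L*d
    for pt in(l,e):
        n=np.array([-d[1],d[0]])*24
        for s in(-1,1): 
            r=np.hypot(*(np.array(pt)+s*n))
            if r>93: print('WALL',pt,r)
    p,Rt=pose(l,HOV,az);env.reach(p,q(Rt))
    st=env.movel(pose(l,ride,az)[0],.12,stop_force=5)
    if st: print('down stop',env.get_state()['tcp_pos'][2]-pose(l,ride,az)[0][2])
    z=ride
    if not st:
        r=env.movel(pose(e,z,az)[0],v,stop_force=sf)
        if r: print('push stop',(RL.T@(env.get_state()['tcp_pos'][:2]-pose(l,z,az)[0][:2])*1e3).round(0))
    t=env.get_state()['tcp_pos'];env.movel([t[0],t[1],pose(e,HOV,az)[0][2]],.15)
def away():
    p,Rt=tcp(np.array([.50,-.22,.16]),frame(0,np.pi,0),A,1);env.reach(p,q(Rt))
def look(name):
    pc,d,W=cloud('top');np.savez('t.npz',p=pc,d=d,W=W)
    # orthographic-ish sieve-frame view: 4 px/mm, plate height
    c=calibration('top');K=np.array([[c['fx'],0,c['cx']],[0,c['fy'],c['cy']],[0,0,1.]])
    y,x=np.mgrid[100:-100:-.4,100:-100:-.4]  # up=+x_s, left=+y_s
    l=np.stack([y,x],-1)/1e3
    Wd=np.dstack([l@RL.T+C,np.full(y.shape,.065)]).reshape(-1,3)
    uv=cv2.projectPoints(Wd,np.array(c['rvec'],float),np.array(c['tvec'],float),K,np.array([c['k1'],0,0,0.]))[0].reshape(*y.shape,2).astype(np.float32)
    o=cv2.remap(pc,uv[...,0],uv[...,1],cv2.INTER_CUBIC)
    for k in range(-80,81,20):
        i=int((100-k)/.4);cv2.putText(o,str(k),(0,i),0,.35,(0,0,255),1);cv2.putText(o,str(k),(i-8,10),0,.35,(0,0,255),1)
    for gx in(-52,0,52):
        for gy in(-52,0,52):
            cv2.rectangle(o,(int((83-gy)/.4),int((83-gx)/.4)),(int((117-gy)/.4),int((117-gx)/.4)),(0,200,255),1)
    cv2.imwrite(name,o)
E
python3 - <<'E'
from stir import *
d=(0,1);l=(-28,4);az=azof(d);p,Rt=pose(l,HOV,az);env.reach(p,q(Rt))
env.movel(pose(l,.070,az)[0],.12,stop_force=5)
st=env.movel(pose(l,.053,az)[0],.02,stop_force=2.5)
s=env.get_state();zt=.053+s['tcp_pos'][2]-pose(l,.053,az)[0][2];print(st,'contact nominal tip z',zt,s['force'])
ride=float(zt+.004);json.dump(ride,open('ride.json','w'))
env.movel(pose(l,ride,az)[0],.05)
print(env.movel(pose((-28,30),ride,az)[0],.09,stop_force=12))
env.movel(pose((-28,30),HOV,az)[0],.15)
away();look('pics/a1.png');print(env.get_state()['time'])
E
```

```text
True contact nominal tip z 0.05710297008478202 [-0.54642794  0.20159883  3.03756473]
False
9.4833
```

View pics/a1.png

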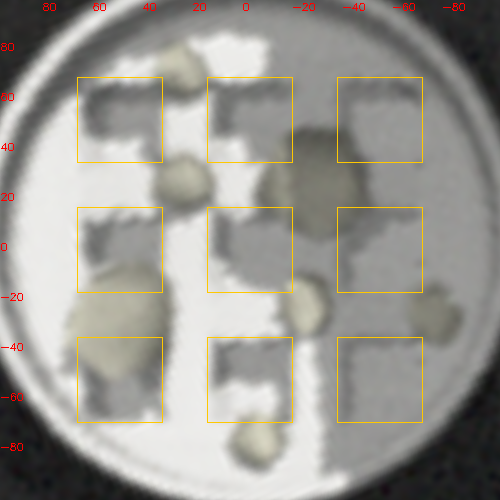

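The rectified view shows s1 (73,27), s2 (26,27), s3 (-22,-22), s4 (-26,-74), s5 (-77,-3), L1 (-30,52) and L2 (26,-27) in sieve mm. The hole grid matches. Next are the pushes.

Run:
```python
from stir import *
r=json.load(open('ride.json'))
push((-66,15),(.2,-1),55,r)
push((-10,-31),(-.81,.59),35,r)
push((-4.7,-69),(-.83,.55),30,r)
push((37,17),(-.72,.69),28,r)
push((60,7.5),(-.3,.95),32,r)
away();look('pics/a2.png');s=env.get_state();print(s['time'],s['opening'])
```

```text
down stop 0.0058282318952337375
down stop 0.010622930415826515
20.8333 0.0250262148174157
```

View pics/a2.png

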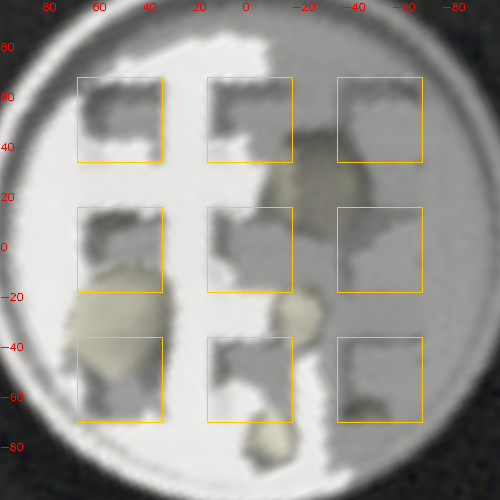

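s1, s2 and s4 have dropped; s3 (-26,-19) and s5 (-76,-8) remain. On those two the blade landed on the chunk's edge and stopped lightly, so I'll retry with more standoff.

Run:
```python
from stir import *
r=json.load(open('ride.json'))
push((-65,15),(.2,-1),55,r)
push((-9,-32),(-.81,.59),38,r)
away();look('pics/a3.png');s=env.get_state();print(s['time'],s['opening'])
```

```text
27.725 0.025335542362840014
```

View pics/a3.png

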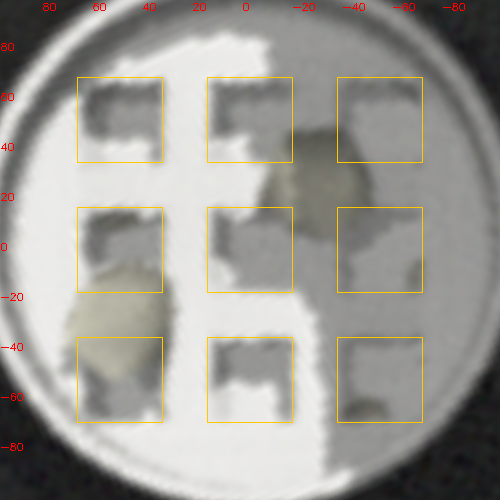

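The plate now holds only the two larges. I'll check the depth in the (-52,-52) hole, to be sure that chunk is in the pan and not wedged, before returning the paddle.

Run:
```python
from stir import *
W=np.load('t.npz')['W'].reshape(-1,3);l=(W[:,:2]-C)@RL*1e3
m=(np.hypot(*l.T)<92)&(W[:,2]>.064);print('above plate');
for a,z in zip(l[m][::6].round(0),W[m][::6,2].round(3)): print(a.tolist(),z,end=' ')
c=calibration('top');Rm=cv2.Rodrigues(np.array(c['rvec'],float))[0];O=-Rm.T@np.array(c['tvec'],float).ravel()
d=W-O;X=(O+d*((.058-O[2])/d[:,2])[:,None])[:,:2];lx=(X-C)@RL*1e3
for gx in(-52,0,52):
    for gy in(-52,0,52):
        k=(abs(lx-[gx,gy])<15).all(1);print('\n',gx,gy,np.sort(W[k][:,2].round(3))[::-1][:14].tolist(),end='')
```

```text
above plate
[43.0, -17.0] 0.081 [39.0, -21.0] 0.092 [33.0, -14.0] 0.093 [40.0, -31.0] 0.092 [30.0, -16.0] 0.095 [37.0, -32.0] 0.092 [27.0, -17.0] 0.097 [35.0, -33.0] 0.092 [23.0, -15.0] 0.093 [30.0, -31.0] 0.095 [19.0, -11.0] 0.091 [25.0, -27.0] 0.095 [-15.0, 62.0] 0.086 [-9.0, 45.0] 0.091 [16.0, -15.0] 0.095 [24.0, -31.0] 0.093 [-20.0, 63.0] 0.095 [-13.0, 46.0] 0.094 [15.0, -16.0] 0.087 [21.0, -32.0] 0.096 [-23.0, 69.0] 0.077 [-18.0, 51.0] 0.093 [10.0, -11.0] 0.083 [16.0, -28.0] 0.095 [24.0, -44.0] 0.089 [-23.0, 55.0] 0.095 [-15.0, 39.0] 0.085 [11.0, -24.0] 0.091 [18.0, -40.0] 0.091 [-29.0, 62.0] 0.092 [-23.0, 45.0] 0.096 [7.0, -19.0] 0.084 [13.0, -36.0] 0.093 [-34.0, 67.0] 0.089 [-26.0, 47.0] 0.093 [5.0, -20.0] 0.078 [11.0, -37.0] 0.09 [-38.0, 68.0] 0.087 [-30.0, 49.0] 0.095 [-22.0, 34.0] 0.08 [7.0, -35.0] 0.09 [-41.0, 67.0] 0.088 [-34.0, 51.0] 0.089 [-26.0, 34.0] 0.087 [-42.0, 63.0] 0.089 [-35.0, 46.0] 0.091 [-26.0, 32.0] 0.074 [-40.0, 51.0] 0.088 [-33.0, 35.0] 0.082 [-43.0, 50.0] 0.088 [-35.0, 34.0] 0.082 [-45.0, 49.0] 0.085 [-37.0, 33.0] 0.077 [-46.0, 46.0] 0.078 [-54.0, 55.0] 0
[... 276 characters left out ...]
0.087, 0.087, 0.086, 0.086, 0.086, 0.086, 0.085, 0.085, 0.084, 0.083]
 0 -52 [0.085, 0.084, 0.084, 0.072, 0.019, 0.017, 0.013, 0.011, 0.006, 0.006, 0.006, 0.005, 0.005, 0.005]
 0 0 [0.083, 0.083, 0.008, 0.005, 0.005, 0.005, 0.005, 0.005, 0.004, 0.004, 0.004, 0.004, 0.004, 0.004]
 0 52 [0.097, 0.096, 0.096, 0.094, 0.094, 0.093, 0.093, 0.093, 0.093, 0.092, 0.092, 0.091, 0.091, 0.09]
 52 -52 [0.092, 0.088, 0.086, 0.03, 0.017, 0.009, 0.008, 0.006, 0.005, 0.005, 0.005, 0.005, 0.005, 0.005]
 52 0 [0.097, 0.095, 0.093, 0.093, 0.093, 0.009, 0.007, 0.007, 0.006, 0.006, 0.006, 0.006, 0.006, 0.005]
 52 52 [0.051, 0.029, 0.028, 0.024, 0.021, 0.018, 0.013, 0.012, 0.007, 0.007, 0.007, 0.006, 0.006, 0.006]
```

All five smalls are on the pan floor. Now the paddle goes back along the reverse of its extraction path.

Run:
```python
from stir import *
p,Rt=tcp(V[:3],F0,A,1)
env.reach(p+[0,0,.095],q(Rt))
print(env.movel(p+[0,0,.03],.12,stop_force=5))
print(env.movel(p+[0,0,.0005],.05,stop_force=4))
s=env.get_state();print(s['tcp_pos']-p,s['force'],s['time'])
pc,d,W=cloud('side');pt,d,W=cloud('top')
cv2.imwrite('pics/j1.png',np.hstack([cv2.resize(pc[130:200,240:320],(400,350),interpolation=2),cv2.resize(pt[180:260,310:400],(400,350),interpolation=2)]))
```

```text
True
True
[4.40550489e-04 6.80546654e-06 4.77562889e-02] [-1.03429512 -0.30460625  4.47396204] 29.375
```

View pics/j1.png

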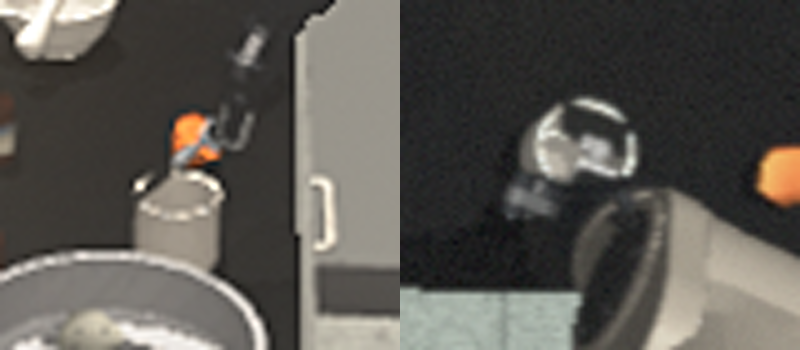

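The blade's lower edge came down lightly on the far rim (tip estimate too far out), and the force stop worked. I'll raise, tilt less and aim nearer the jar's centre.

Run:
```python
from stir import *
t=env.get_state()['tcp_pos'];env.movel(t+[0,0,.03],.1)
Fp=frame(.47,V[4],0);J=np.array([.473,-.2685])
f=lambda z:tcp(np.r_[J+.008*np.array([.948,-.316]),z],Fp,A,1)
p,Rt=f(.085);env.movel(p,.08,rot=q(Rt))
print(env.movel(f(.04)[0],.08,stop_force=6))
print(env.movel(f(.003)[0],.05,stop_force=4))
s=env.get_state();print(s['tcp_pos']-f(.005)[0],s['force'],s['time'])
pc,d,W=cloud('side');pt,d,W=cloud('top')
cv2.imwrite('pics/j2.png',np.hstack([cv2.resize(pc[130:200,240:320],(400,350),interpolation=2),cv2.resize(pt[180:260,310:400],(400,350),interpolation=2)]))
```

```text
False
False
[-2.86017228e-04 -3.94826688e-05 -2.10792179e-03] [-0.96695519 -1.88738037 -2.88185061] 31.975
```

Run:
```python
from stir import *
env.grip(.06);env.dwell(.4)
s=env.get_state();Rt=R.from_quat(np.roll(s['orientation'],-1)).as_matrix()
env.movel(s['tcp_pos']-.12*Rt[:,2],.12)
t=env.get_state()['tcp_pos'];env.movel(t+[0,0,.05],.15)
env.goto_joints([1.049,.477,.022,1.555,-.011,1.109,-.083])
pc,d,W=cloud('side');pt,d,W=cloud('top')
cv2.imwrite('pics/j3.png',np.hstack([cv2.resize(pc[100:260,170:330],(400,400),interpolation=2),cv2.resize(pt[145:265,220:400],(400,267),interpolation=2) if 0 else cv2.copyMakeBorder(cv2.resize(pt[145:265,220:400],(400,267),interpolation=2),0,133,0,0,0)]))
print(env.get_state()['time'])
```

```text
36.1083
```

View pics/j3.png

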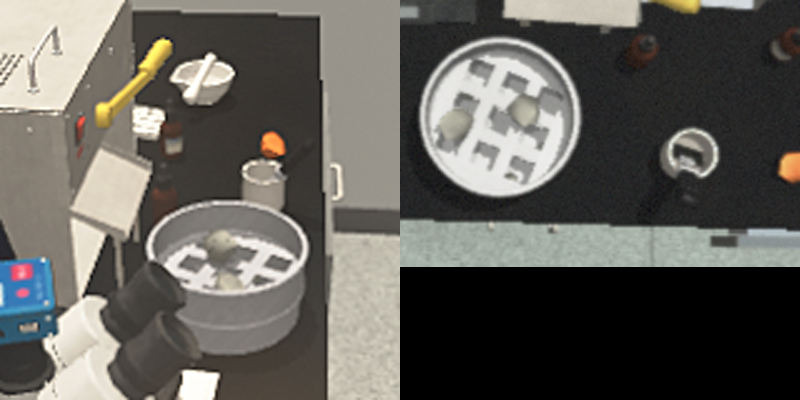

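The paddle stands in the jar blade down, only the two larges lie on the plate, and both bottles are where they were.

```bash
python3 -c "
from cell import job
print(job.job_done())"
```

```text
the job is handed in; nothing more can be done
None
```

The job is handed in at about 36 s of the 72 s: all five small chunks are in the pan, both large ones are on the plate, the paddle is back in its jar blade down after one light touch on the rim, and the bottles were not moved.

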